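# Lift the muffin with the serving tongs and hold it over the plate

### The job

Pick up the serving tongs, close their jaws on the little round muffin on the wooden board, and lift it over to the small white plate, handling the muffin only with the tongs. Finish while still gripping the tongs, with the muffin held still and upright in their jaws over the middle of the plate, about 10 cm above the worktop: do not set anything down or let go. Leave the long finger roll, the plate and the food tin where they are.

Things in the scene. Friction and masses are not known exactly. Their poses are not given: they have to be found in the camera images.
- tongs: steel serving tongs lying flat, jaws away from the robot, 200 mm long, 22 mm tall, 90 g. Origin: centre line, underside, midway between the two black finger grips (the place to grip, near the balance point). x points to the jaws, y to the left arm, z up. Bend 80 mm behind the origin, jaw centre 105 mm ahead. Springs push the arms apart.
- tongs_grip (a point): point midway between the finger grips, 11 mm above the tongs' origin. Grip from above, a finger outside each black grip (44 mm long in x, 22 mm tall), closing along the tongs' y. Width over the grips: 54 mm open, 36 mm with the muffin in the jaws. Force per finger: 4 N to start closing, 5 N at 50 mm, 8 N when the jaws meet the muffin, 11 N fully shut; 15 to 25 N holds the muffin well.
- tongs_tip (a point): point midway between the jaws, 105 mm ahead of the tongs' origin, 11 mm above their underside; same axes. Jaws: 30 mm long in x, 22 mm tall, 3 mm thick, shallowly scalloped. Gap between their middles: 80 mm open (about 90 mm over the outsides), 73 mm with the finger grips squeezed to 50 mm, 40 mm on the muffin.
- tongs_left (a joint): closing angle of the left arm about its hinge at the bend, rad: 0 sprung open, 0.11 on the muffin, 0.2 stop
- tongs_right (a joint): closing angle of the right arm, same values
- muffin: small firm muffin, 40 g, 50 mm tall, standing upright on the board beside the finger roll: pleated pale paper case 35 mm across at the foot, 40 mm across at 32 mm up, then a brown domed crown 47 mm across that overhangs the case. Origin: centre of the underside; z up through the crown. Take it by the case, below the crown.
- muffin_center (a point): point on the muffin's axis 16 mm above its underside, mid-height of the case, where the jaws should close
- finger_roll: long bread finger roll, 76 x 34 x 28 mm, 40 g, lying on the board, its centre about 96 mm from the muffin's; leave it. Origin: centre of the underside, x along its length.
- board: wooden serving board, fixed, 110 mm (x) by 190 mm (y), 12 mm thick: its top is 12 mm above the worktop. Origin: centre of the underside. Left of the board a solid microwave stands on the worktop: x beyond 0.43, y 0.12 to 0.68, up to z 0.33, between the arm at its start and the work; go round its front.
- plate: small round white plate, 130 mm across, 16 mm tall, on the worktop to the right. Origin: centre of the underside.
- tuna_tin: food tin, 75 mm across, 58 mm tall, to the right of the board; leave it. Origin: centre of the underside.
There are look-alikes about, which are no part of the job. Of the things like the muffin, leave any that is red; of the rest the smaller one is meant.

How it is judged (in metres and radians):
On the way:
1. the tongs, held in the gripper, have lifted the muffin clear of the board in their jaws (contact force between tongs and muffin above 0.3 N and contact force between each of the arm, the fingers and muffin below 0.05 N and contact force between the fingers and tongs above 1 N and distance between muffin_center and tongs_tip below 0.03 m and height (world z) of muffin_center above 0.055 m), for 0.2 s.
At the end, for the whole second after the job is handed in: Gripper holds the tongs (>1 N); muffin in the jaws (pressed >0.3 N, case centre within 30 mm of jaw centre), touched by neither robot nor plate; case centre within 35 mm of plate centre in plan, 70-200 mm up; muffin still, within 0.5 rad of upright; plate and roll within 30 mm of their starts (contact force between tongs and muffin above 0.3 N and contact force between each of the arm, the fingers and muffin below 0.05 N and contact force between the fingers and tongs above 1 N and distance between muffin_center and tongs_tip below 0.03 m and horizontal distance between muffin_center and plate below 0.035 m and height (world z) of muffin_center between 0.07 and 0.2 m and angle between muffin's own z axis and vertical below 0.5 rad and linear speed of muffin below 0.05 m/s and contact force between muffin and plate below 0.05 N and distance of each of plate, finger_roll from where it was at the start of the episode below 0.03 m and height (world z) of finger_roll below 0.03 m); the arm keeps its last pose, push and grip.
It fails at once if the gripper or arm touches the muffin itself (contact force between any of the fingers, the arm and muffin above 0.5 N).
It fails at once if the finger roll is shifted more than 30 mm (distance of finger_roll from where it was at the start of the episode above 0.03 m).
It fails at once if the plate is shifted more than 30 mm (distance of plate from where it was at the start of the episode above 0.03 m).
It fails at once if the tin is shifted more than 30 mm (distance of tuna_tin from where it was at the start of the episode above 0.03 m).
It also fails if it takes over 42 s, if anything falls off the work surface, if the arm or the gripper's body presses on something with over 40 N, if the wrist force passes 120 N, or if a joint passes its speed limit or range.

### The arm

A 6-joint arm with a two-finger parallel gripper is mounted at the origin on a cart in front of the work surface, level with it; the furniture and walls round the work are solid. World frame = base frame: x ahead of the robot, y to its left, z up, the work surface at z = 0. Lengths are in mm, angles in rad, forces in N, time in s.
With the tool pointing down it reaches from about 350 to 875 mm from the base axis. Payload 4.2 kg.
Tool frame: the origin (TCP) lies on the centre line of the jaws, within the pads' length; the fingertips stand 14 mm ahead of it and the grasp point (between the pads) lies 5 mm behind it (tcp_to_tips is the distance from the TCP to the fingertips, in mm); z points along the fingers, y is the direction in which the jaws open and shut (so a half turn about z gives the same grasp; the last joint's range is limited). The gripper opens to 85 mm and grips with 20 to 120 N. Pads are 22 mm wide; open, the fingers measure 114 mm over their backs; the gripper's body (76 mm by 85 mm) begins 54 mm behind the grasp point. The pads swing forward as they close: fully open they stand 13 mm farther back than shut.
Start: joints at [1.518, 0.385, 0.008, 0, -1.194, -0.259], TCP at [191.7, 594.853, 245.312] pointing down, gripper open.
Joint ranges: [-3.14, 3.14], [-1.21, 2.06], [-1.07, 1.41], [-3.16, 2.05], [-2.99, -0.16], [-3.1, 3.1]. Speed limits (rad/s): [2.79, 2.79, 3.14, 3.14, 3.14, 3.14].

### API

Orientations are given as a unit quaternion [x, y, z, w].
In Python, from bench import read_state, get_image, job_done, tcp_to_tips gives the robot as it stands. The module is installed in compiled form; this text tells all that it offers.
- The arm moves only by the tool play_rows, never from a script. Its argument "targets" is a list of rows, each an object of numbers: "gripper": the gripper's target within -1 to 1 (shut at 1, half-way at 0, fully open at -1); "tx", "ty", "tz": the shift along the tool's x, y, z scaled (see below); "spin": the turn about the tool's z scaled (see below). A call has 1 to 12 rows; each row is the pose to reach, as a shift and turn from the pose commanded when the call began, along the tool's axes at that moment; what a row does not reach only later rows make up. The controller multiplies each number of a shift by 0.25 m and each number of a turn by pi/4 rad. A row lasts 1/8 s, in which the tool goes at most 62.5 mm and 10.7 degrees, less where a joint would pass 70% of its speed; a pose out of reach is approached as far as the arm can. A call with a number of a shift or a turn outside -1 to 1 is refused whole. A call with a gripper value outside its range is refused whole. The fingers move at their own pace and stop on an object; the grip force is fixed at half the most. Time passes only in rows, so rows that repeat a pose let the fingers close. It gives the time, the measured TCP pose, the force and the opening at its end, in the units of the state.
- read_state(): the state, without advancing time (a new reading comes with each control period).
- get_image(name): name is "scene" or "top"; returns a dict with "frame" (400x640x3 uint8, red, green, blue), "depth" (400x640 float32, mm along the optical axis (not along the pixel's ray), 0 where there is no reading), "mtx" (3x3 intrinsics, pixels), "world_to_cam" (4x4, takes a point from world to camera coordinates). Camera axes: x right, y up, looking along -z (the intrinsics and any distortion apply to the point x, -y, -z); pixel columns grow to the right and rows downward; lengths in mm; the calibration is good to about 2 mm. A picture is of the moment at which its call begins.
- job_done(): hands the job in, once; it reports no verdict.
The state is a dict: "clock": time; "joints": joint angles; "joint_vel": joint speeds; "joint_efforts": joint torques, N m; "position": TCP position; "ee_rot": TCP orientation; "contact_force": force on the tool from outside, world axes, zero at the start; "wrist_torque": the same for the moment, N m; "gripper_width": finger opening in mm.
Only numpy, scipy, OpenCV 4.12 (cv2) and the standard library are available. Lean on these libraries where they do the work, as an engineer would, in place of code of your own. Each camera call takes 0.05 s, during which the arm holds its last target.

## Working session

There is one attempt and no reset: what is moved stays moved. The work goes in short steps, Python scripts to look and compute and a tool call to move; the robot and the scene stay as the last step left them, time stands still between calls to the robot, and variables do not carry over. Pictures are saved under pics/ and viewed, and the job is handed in when it is done.

Besides the shell and the picture viewer there is one more tool, called after "Call:" as name(argument=value, ...), one argument or row to a line, values as JSON. play_rows: Moves the arm, as the interface text tells. Its arguments: {"type":"object","properties":{"targets":{"type":"array","items":{"type":"object","properties":{"gripper":{"type":"number"},"tx":{"type":"number","minimum":-1,"maximum":1},"ty":{"type":"number","minimum":-1,"maximum":1},"tz":{"type":"number","minimum":-1,"maximum":1},"spin":{"type":"number","minimum":-1,"maximum":1}}}}},"required":["targets"]}

```bash
mkdir -p pics
python3 - <<'E'
from bench import *
import cv2,numpy as np,pickle
print(read_state(), tcp_to_tips)
for n in ("scene","top"):
    d=get_image(n); cv2.imwrite(f"pics/{n}0.png",d["frame"][...,::-1]); pickle.dump(d,open(f"{n}0.pkl","wb"))
    print(n,d["mtx"],d["world_to_cam"])
E
```

```text
{'clock': 0.0, 'joints': array([ 1.51759659e+00,  3.85539690e-01,  6.62993600e-03, -5.26855536e-04,
       -1.19401735e+00, -2.58631527e-01]), 'joint_vel': array([-0.00103091, -0.00016873, -0.0019118 ,  0.00047882, -0.00043198,
       -0.0003726 ]), 'joint_efforts': array([-7.02743946e-04, -3.92287302e+01,  1.88407266e+01,  4.18642893e+00,
       -4.62301643e-03, -7.52360478e-06]), 'position': array([191.5356499 , 594.33734363, 244.22921951]), 'ee_rot': array([ 9.87854075e-01, -1.55380600e-01, -1.34315426e-04,  1.08488036e-03]), 'contact_force': array([ 0.91029062,  0.0224609 , -0.6818709 ]), 'wrist_torque': array([ 0.00438173, -0.0097019 , -0.07612481]), 'gripper_width': 85.59371581613335} 14.0
scene [[430.72543336   0.         320.81610248]
 [  0.         430.72543336 208.72450092]
 [  0.           0.           1.        ]] [[ 4.90865631e-01 -8.71148770e-01 -1.22781606e-02 -4.00020275e+02]
 [ 6.86699998e-01  3.78184404e-01  6.20821769e-01 -3.44954193e+02]
 [-5.36184711e-01 -3.13171482e-01  7.83855585e-01 -7.37387248e+02]
 [ 0.00000000e+00  0.00000000e+00  0.00000000e+00  1.00000000e+00]]
top [[481.90211783   0.         320.93167835]
 [  0.         481.90211783 202.5800151 ]
 [  0.           0.           1.        ]] [[ 1.40238597e-02 -9.99815980e-01  1.30896300e-02 -1.76291959e+02]
 [ 9.91207122e-01  1.56233220e-02  1.31393888e-01 -5.58146380e+02]
 [-1.31574212e-01  1.11318850e-02  9.91243819e-01 -1.11375102e+03]
 [ 0.00000000e+00  0.00000000e+00  0.00000000e+00  1.00000000e+00]]
```

View pics/scene0.png

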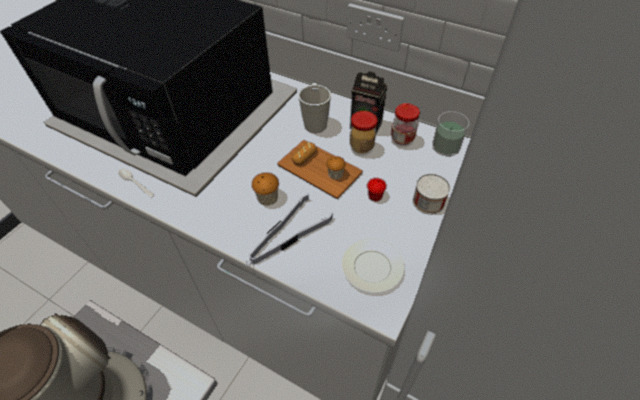

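View pics/top0.png

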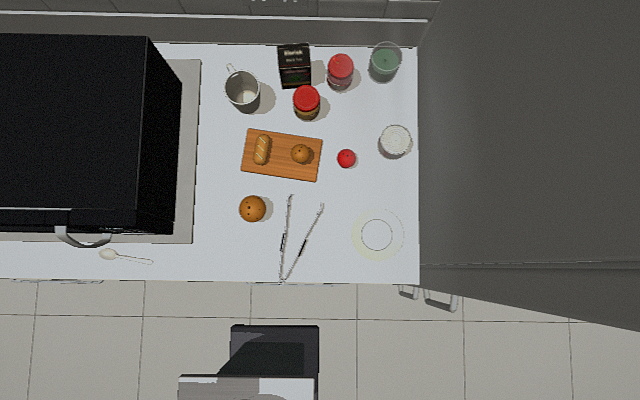

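The scene view shows the tongs at about (250–330, 200–260), the small muffin on the board at (337,168), and the plate at (373,267). In the top view the tongs' bend is at (282,280) with the jaws at (290,197) and (322,205). The muffin is at (302,153), the plate at (377,235) and the tin at (396,141). The large muffin at (252,208) and the red one are look-alikes.

```bash
cat > h.py <<'E'
import numpy as np,cv2,pickle
def cast(d,px,z):
    px=np.atleast_2d(px).astype(float);K=d["mtx"];M=d["world_to_cam"];R=M[:3,:3];t=M[:3,3]
    r=np.c_[(px[:,0]-K[0,2])/K[0,0],-(px[:,1]-K[1,2])/K[1,1],-np.ones(len(px))]@R
    c=-R.T@t; return c+r*((z-c[2])/r[:,2])[:,None]
def proj(d,P):
    P=np.atleast_2d(P);K=d["mtx"];M=d["world_to_cam"];q=P@M[:3,:3].T+M[:3,3]
    return np.c_[K[0,0]*q[:,0]/-q[:,2]+K[0,2],-K[1,1]*q[:,1]/-q[:,2]+K[1,2]]
E
python3 - <<'E'
from h import *
for n,(x0,x1,y0,y1) in {"top":(230,420,110,290),"scene":(230,420,130,300)}.items():
    d=pickle.load(open(f"{n}0.pkl","rb"));f=d["frame"][y0:y1,x0:x1,::-1]
    cv2.imwrite(f"pics/{n}0z.png",cv2.resize(f,None,fx=3.3,fy=3.3,interpolation=cv2.INTER_CUBIC)[:600,:800])
    cv2.imwrite(f"pics/{n}0tz.png",cv2.resize(d["frame"][185:290,245:340,::-1] if n=="top" else d["frame"][190:270,240:340,::-1],None,fx=5.5,fy=5.5,interpolation=cv2.INTER_NEAREST)[:600,:800])
E
```

```text
(no output)
```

View pics/top0z.png

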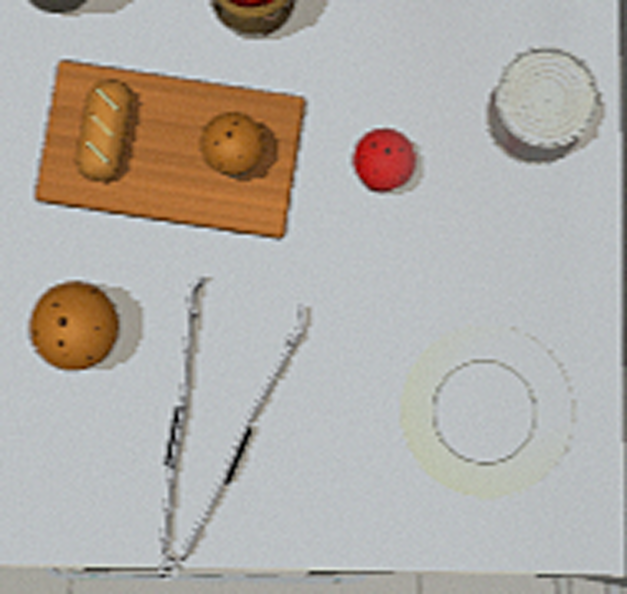

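View pics/top0tz.png

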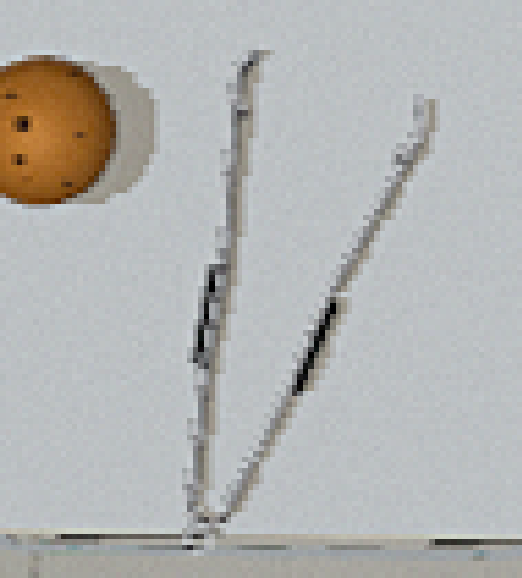

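View pics/scene0z.png

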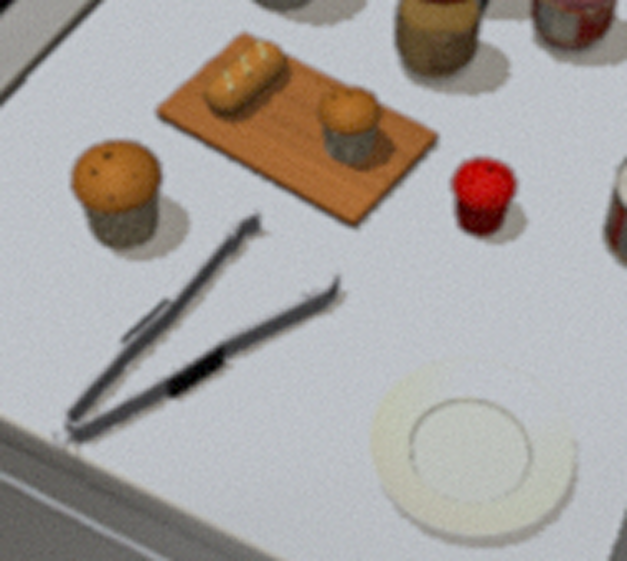

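Run:
```python
from h import *
t=pickle.load(open("top0.pkl","rb"));s=pickle.load(open("scene0.pkl","rb"))
pts={"gl":(283.0,241.9),"gr":(302.6,247.9),"bend":(282.8,280.6),"jl":(291,197),"jr":(322,206)}
for k,v in pts.items(): print(k,cast(t,v,20)[0].round(1))
P={k:cast(t,v,20)[0][:2] for k,v in pts.items()}
g=(P["gl"]+P["gr"])/2;j=(P["jl"]+P["jr"])/2
for a,b,n in((P["bend"],g,"bend-g"),(g,j,"g-j"),(P["bend"],j,"b-j")):
    v=b-a;print(n,np.hypot(*v).round(1),np.degrees(np.arctan2(v[1],v[0])).round(2))
v=P["gl"]-P["gr"];print("g width",np.hypot(*v),np.degrees(np.arctan2(-v[0],v[1])));v=P["jl"]-P["jr"];print("j",np.hypot(*v),np.degrees(np.arctan2(-v[0],v[1])))
def blobs(d,name):
    hsv=cv2.cvtColor(d["frame"],cv2.COLOR_RGB2HSV)
    return hsv
# circles
def xyz(d,m):
    ys,xs=np.nonzero(m&(d["depth"]>0));z=d["depth"][ys,xs];K=d["mtx"];M=d["world_to_cam"]
    q=np.c_[(xs-K[0,2])/K[0,0]*z,-(ys-K[1,2])/K[1,1]*z,-z];return (q-M[:3,3])@M[:3,:3]
hs=cv2.cvtColor(t["frame"],cv2.COLOR_RGB2HSV)
yy,xx=np.mgrid[:400,:640]
for n,c,r,z0 in(("muffin",(301,153),14,30),("tin",(396,141),22,50),("plate",(377,235),35,4),("roll",(262,150),20,25),("red",(346,158),13,20),("big",(252,208),18,30)):
    p=xyz(t,np.hypot(xx-c[0],yy-c[1])<r); w=p[p[:,2]>z0]
    print(n,len(w),"bbox-mid",((w.min(0)+w.max(0))/2).round(1),"mean",w.mean(0).round(1),"ext",np.ptp(w,axis=0).round(1),"zmax",w[:,2].max().round(1))
p=xyz(t,(hs[...,1]>110)&(np.abs(xx-282)<50)&(np.abs(yy-155)<35));b=p[(p[:,2]<20)]
print("board",cv2.minAreaRect(b[:,:2].astype(np.float32)))
p=xyz(t,(xx>275)&(xx<330)&(yy>190)&(yy<290));w=p[p[:,2]>10]
print("tongs depth",len(w),w.min(0),w.max(0))
# plate by two views color edges: inner circle
```

```text
gl [466.5 -78.5  20. ]
gr [ 452.9 -125.8   20. ]
bend [374.8 -80.3  20. ]
jl [575.6 -95.3  20. ]
jr [ 554.8 -170.9   20. ]
bend-g 87.6 -14.46
g-j 110.0 -16.34
b-j 197.6 -15.5
g width 49.20619916693977 -16.11410509993272
j 78.43573207824136 -15.418090269136247
muffin 284 bbox-mid [ 677.9 -114.9   56.7] mean [ 676.3 -115.8   57.7] ext [44.2 45.5 24.6] zmax 69.1
tin 757 bbox-mid [ 714.8 -343.2   55.9] mean [ 715.  -343.1   55.3] ext [75.4 73.1 11.8] zmax 61.8
plate 2077 bbox-mid [ 488.1 -306.2   12.7] mean [ 489.  -304.3   10.5] ext [165.6 166.2  17.4] zmax 21.4
roll 391 bbox-mid [691.4 -19.9  35.4] mean [689.7 -20.4  37.2] ext [75.6 38.2 19.9] zmax 45.4
red 281 bbox-mid [ 670.5 -226.    44.2] mean [ 669.2 -225.6   45.7] ext [44.4 46.1 18.3] zmax 53.3
big 576 bbox-mid [543.   -4.6  60. ] mean [541.5  -6.5  63.4] ext [62.1 64.2 29.9] zmax 74.9
board ((682.897216796875, -68.25757598876953), (187.30905151367188, 109.63195037841797), 82.00309753417969)
tongs depth 346 [ 364.08897485 -168.53384776   10.18054195] [585.09884324 -68.25420168  26.77174072]
```

```bash
cat >> h.py <<'E'
def rows(start,h0,wps):
    """start xyz mm, heading deg of tool x; wps list of (x,y,z,heading) -> tool units"""
    h=np.radians(h0);ax=np.array([[np.cos(h),np.sin(h),0],[np.sin(h),-np.cos(h),0],[0,0,-1]])
    for w in wps:
        u=ax@(np.array(w[:3])-start)/250; print(w,u.round(3),"spin",round(-(w[3]-h0)/45,3))
def heading(q):
    from scipy.spatial.transform import Rotation as R
    m=R.from_quat(q).as_matrix(); return np.degrees(np.arctan2(m[1,0],m[0,0])),m[:,2]
E
python3 - <<'E'
from h import *
from bench import read_state
t=pickle.load(open("top0.pkl","rb"));s=pickle.load(open("scene0.pkl","rb"))
for n,d,box in(("top",t,(340,410,200,270)),("scene",s,(335,410,230,300))):
    f=d["frame"].astype(int);x0,x1,y0,y1=box
    m=((f[...,0]-f[...,2])>8).astype(np.uint8);mm=np.zeros_like(m);mm[y0:y1,x0:x1]=m[y0:y1,x0:x1]
    mm=cv2.morphologyEx(mm,cv2.MORPH_OPEN,np.ones((2,2)))
    c=max(cv2.findContours(mm,0,2)[0],key=cv2.contourArea);e=cv2.fitEllipse(cv2.convexHull(c));print(n,"plate",e,cast(d,e[0],12))
# muffin: case foot in scene, crown outline in scene
f=cv2.cvtColor(s["frame"],cv2.COLOR_RGB2HSV)
for c in [(676,-115),(678,-115)]:
    print("scene proj foot/crown/top",proj(s,[(c[0],c[1],12),(c[0],c[1],50),(c[0],c[1],62)]).round(1),"top",proj(t,[(c[0],c[1],50)]).round(1))
cv2.imwrite("pics/muf.png",np.vstack([cv2.resize(s["frame"][140:190,310:370,::-1],None,fx=6,fy=6,interpolation=0),cv2.resize(t["frame"][130:180,270:330,::-1],None,fx=6,fy=6,interpolation=0)])[:600])
st=read_state();h0,zz=heading(st["ee_rot"]);print(h0,zz)
rows(st["position"],h0,[(230,450,245,h0),(260,370,245,h0)])
E
```

```text
top plate ((369.62652587890625, 241.96725463867188), (29.016674041748047, 43.00992202758789), 142.01931762695312) [[ 469.82070221 -287.50830096   12.        ]]
scene plate ((371.2848205566406, 268.0384216308594), (46.74199295043945, 59.18489456176758), 112.32201385498047) [[ 482.23509194 -307.3770179    12.        ]]
scene proj foot/crown/top [[333.8 174.7]
 [334.  163.8]
 [334.1 160.3]] top [[299.6 153.9]]
scene proj foot/crown/top [[334.2 174.2]
 [334.4 163.3]
 [334.5 159.7]] top [[299.6 153.1]]
-17.87406824622914 [-4.99651851e-04 -1.81542282e-03 -9.99998227e-01]
(230, 450, 245, np.float64(-17.87406824622914)) [ 0.324  0.503 -0.003] spin -0.0
(260, 370, 245, np.float64(-17.87406824622914)) [ 0.536  0.77  -0.003] spin -0.0
```

View pics/muf.png

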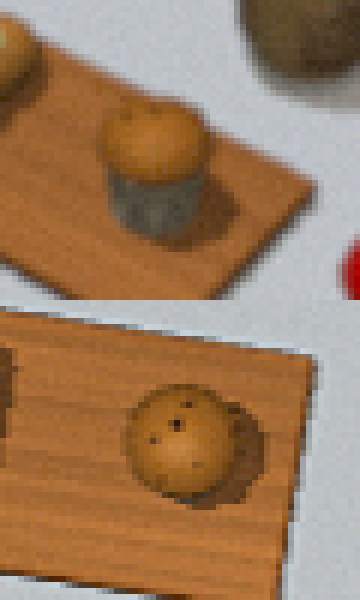

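Call:
play_rows(
  targets=[
    {"tx":0.1,"ty":0.17,"gripper":-1},
    {"tx":0.22,"ty":0.34,"gripper":-1},
    {"tx":0.32,"ty":0.5,"gripper":-1},
    {"tx":0.42,"ty":0.64,"gripper":-1},
    {"tx":0.54,"ty":0.77,"gripper":-1},
    {"tx":0.54,"ty":0.77,"gripper":-1},
  ],
)

```text
invalid input
```

Run:
```python
from h import *
from bench import read_state
t=pickle.load(open("top0.pkl","rb"));s=pickle.load(open("scene0.pkl","rb"))
print("plate",cast(t,(377,234.8),6),cast(s,(372.4,266.4),6))
st=read_state();h0,zz=heading(st["ee_rot"]);print(st["clock"],st["position"],h0,st["joints"].round(3))
rows(st["position"],h0,[(290,290,245,h0),(315,230,245,h0),(340,170,245,h0),(358,115,245,h0)])
rows((358,115,245),h0,[(365,60,245,h0),(375,10,245,-15.7),(400,-40,220,-15.7),(430,-80,180,-15.7),(460,-102,140,-15.7),(460,-102,100,-15.7)])
```

```text
plate [[ 487.84393164 -306.18364498    6.        ]] [[ 490.36870392 -306.63347436    6.        ]]
0.1 [191.57087523 594.41755735 244.35167747] -17.87406824622914 [ 1.518  0.385  0.007 -0.    -1.194 -0.259]
(290, 290, 245, np.float64(-17.87406824622914)) [ 0.748  1.038 -0.003] spin -0.0
(315, 230, 245, np.float64(-17.87406824622914)) [ 0.917  1.236 -0.003] spin -0.0
(340, 170, 245, np.float64(-17.87406824622914)) [ 1.086  1.434 -0.003] spin -0.0
(358, 115, 245, np.float64(-17.87406824622914)) [ 1.222  1.621 -0.003] spin -0.0
(365, 60, 245, np.float64(-17.87406824622914)) [0.094 0.201 0.   ] spin -0.0
(375, 10, 245, -15.7) [0.194 0.379 0.   ] spin -0.048
(400, -40, 220, -15.7) [0.35  0.539 0.1  ] spin -0.048
(430, -80, 180, -15.7) [0.514 0.654 0.26 ] spin -0.048
(460, -102, 140, -15.7) [0.655 0.701 0.42 ] spin -0.048
(460, -102, 100, -15.7) [0.655 0.701 0.58 ] spin -0.048
```

Call:
play_rows(
  targets=[
    {"tx":0.1,"ty":0.17,"tz":0,"spin":0,"gripper":-1},
    {"tx":0.22,"ty":0.34,"tz":0,"spin":0,"gripper":-1},
    {"tx":0.32,"ty":0.5,"tz":0,"spin":0,"gripper":-1},
    {"tx":0.42,"ty":0.64,"tz":0,"spin":0,"gripper":-1},
    {"tx":0.54,"ty":0.77,"tz":0,"spin":0,"gripper":-1},
    {"tx":0.54,"ty":0.77,"tz":0,"spin":0,"gripper":-1},
  ],
)

```text
clock: 0.85
position: [261.5, 367.6, 245.3]
ee_rot: [0.988, -0.157, -0.0, 0.0]
contact_force: [-1.0, 0.3, 0.8]
gripper_width: 85.7
```

Run:
```python
from h import *
from bench import read_state
st=read_state();h0,zz=heading(st["ee_rot"]);print(st["clock"],st["position"],h0,st["joints"].round(3))
rows(st["position"],h0,[(290,290,245,h0),(315,230,245,h0),(340,170,245,h0),(354,125,245,h0)])
```

```text
0.85 [261.51519143 367.64071452 245.27883923] -18.019335664221234 [ 1.314  0.085 -0.394 -0.    -1.092 -0.058]
(290, 290, 245, np.float64(-18.019335664221234)) [0.204 0.26  0.001] spin -0.0
(315, 230, 245, np.float64(-18.019335664221234)) [0.374 0.457 0.001] spin -0.0
(340, 170, 245, np.float64(-18.019335664221234)) [0.543 0.655 0.001] spin -0.0
(354, 125, 245, np.float64(-18.019335664221234)) [0.652 0.809 0.001] spin -0.0
```

Call:
play_rows(
  targets=[
    {"tx":0.1,"ty":0.13,"tz":0,"spin":0,"gripper":-1},
    {"tx":0.2,"ty":0.26,"tz":0,"spin":0,"gripper":-1},
    {"tx":0.29,"ty":0.36,"tz":0,"spin":0,"gripper":-1},
    {"tx":0.37,"ty":0.46,"tz":0,"spin":0,"gripper":-1},
    {"tx":0.46,"ty":0.56,"tz":0,"spin":0,"gripper":-1},
    {"tx":0.54,"ty":0.66,"tz":0,"spin":0,"gripper":-1},
    {"tx":0.6,"ty":0.74,"tz":0,"spin":0,"gripper":-1},
    {"tx":0.65,"ty":0.81,"tz":0,"spin":0,"gripper":-1},
    {"tx":0.65,"ty":0.81,"tz":0,"spin":0,"gripper":-1},
  ],
)

```text
clock: 1.98
position: [354.0, 127.3, 245.2]
ee_rot: [0.988, -0.156, -0.0, 0.0]
contact_force: [0.5, 0.4, 0.6]
gripper_width: 85.3
```

Run:
```python
from h import *
from bench import read_state
st=read_state();h0,zz=heading(st["ee_rot"]);print(st["clock"],st["position"],h0,st["joints"].round(3))
rows(st["position"],h0,[(362,70,245,h0),(370,20,245,-15.7),(395,-30,220,-15.7),(430,-75,180,-15.7),(460,-102,140,-15.7),(460,-102,100,-15.7)])
```

```text
1.975 [353.95795064 127.32632712 245.15211624] -17.974239144442357 [ 0.784 -0.059 -0.541 -0.    -1.089  0.473]
(362, 70, 245, np.float64(-17.974239144442357)) [0.101 0.208 0.001] spin -0.0
(370, 20, 245, -15.7) [0.194 0.389 0.001] spin -0.051
(395, -30, 220, -15.7) [0.35  0.548 0.101] spin -0.051
(430, -75, 180, -15.7) [0.539 0.676 0.261] spin -0.051
(460, -102, 140, -15.7) [0.687 0.742 0.421] spin -0.051
(460, -102, 100, -15.7) [0.687 0.742 0.581] spin -0.051
```

Call:
play_rows(
  targets=[
    {"tx":0.1,"ty":0.2,"tz":0,"spin":0,"gripper":-1},
    {"tx":0.19,"ty":0.39,"tz":0,"spin":-0.05,"gripper":-1},
    {"tx":0.35,"ty":0.55,"tz":0,"spin":-0.05,"gripper":-1},
    {"tx":0.54,"ty":0.68,"tz":0,"spin":-0.05,"gripper":-1},
    {"tx":0.69,"ty":0.74,"tz":0,"spin":-0.05,"gripper":-1},
    {"tx":0.69,"ty":0.74,"tz":0,"spin":-0.05,"gripper":-1},
    {"tx":0.69,"ty":0.74,"tz":0,"spin":-0.05,"gripper":-1},
  ],
)

```text
clock: 2.85
position: [461.0, -100.6, 244.7]
ee_rot: [0.991, -0.136, -0.001, 0.0]
contact_force: [0.2, -0.0, -0.7]
gripper_width: 85.1
```

```bash
cat > look.py <<'E'
import sys
from h import *
from bench import read_state,get_image
st=read_state();h0,zz=heading(st["ee_rot"]);print(st["clock"],st["position"],h0,st["joints"].round(3),st["contact_force"],st["gripper_width"])
n=sys.argv[1]
out=[]
for c in ("scene","top"):
    d=get_image(c);pickle.dump(d,open(f"{c}{n}.pkl","wb"));out.append(d["frame"][...,::-1])
    cv2.imwrite(f"pics/{c}{n}.png",out[-1])
E
python3 look.py 1
```

```text
2.85 [ 461.02979596 -100.63273322  244.74513328] -15.58916647763218 [ 0.13   0.123 -0.352 -0.    -1.098  1.169] [ 0.18633964 -0.04015923 -0.67484025] 85.11198388705336
```

View pics/scene1.png

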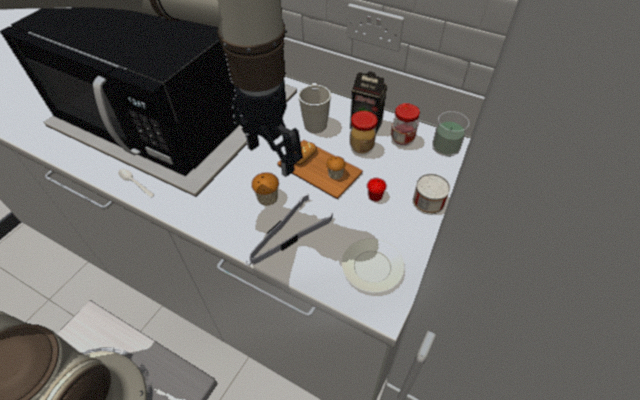

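View pics/top1.png

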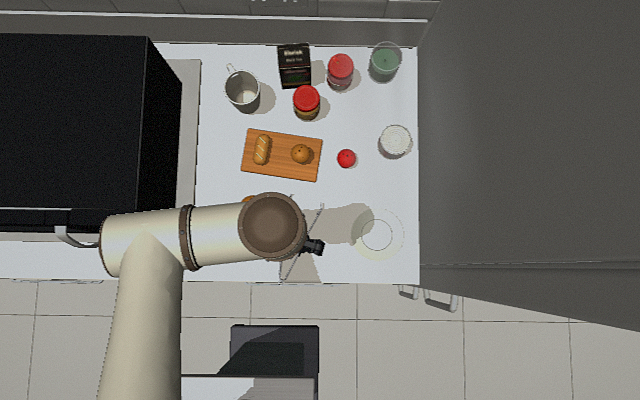

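Run:
```python
from h import *
t=pickle.load(open("top1.pkl","rb"))
K=t["mtx"];M=t["world_to_cam"]
for px in [(110,240),(125,215),(125,240),(160,240),(190,215),(190,237),(190,262),(220,235),(220,205),(270,225),(140,330)]:
    z=t["depth"][px[1],px[0]];q=np.array([(px[0]-K[0,2])/K[0,0]*z,-(px[1]-K[1,2])/K[1,1]*z,-z]);print(px,((q-M[:3,3])@M[:3,:3]).round(0))
```

```text
(110, 240) [438. 102. 571.]
(125, 215) [472.  93. 551.]
(125, 240) [439.  83. 573.]
(160, 240) [439.  39. 572.]
(190, 215) [473.   7. 558.]
(190, 237) [444.   3. 567.]
(190, 262) [413.   4. 557.]
(220, 235) [447. -35. 568.]
(220, 205) [488. -29. 546.]
(270, 225) [ 459. -100.  592.]
(140, 330) [336.  38. 628.]
```

Run:
```python
from h import *
for n in("top","scene"):
    t=pickle.load(open(n+"1.pkl","rb"))
    K=t["mtx"];M=t["world_to_cam"]
    ys,xs=np.mgrid[:400,:640];z=t["depth"];q=np.dstack([(xs-K[0,2])/K[0,0]*z,-(ys-K[1,2])/K[1,1]*z,-z]);p=(q-M[:3,3])@M[:3,:3]
    m=(z>0)&(p[...,2]>430)&(p[...,2]<585)&(p[...,0]>380)&(p[...,0]<520)&(p[...,1]>20)&(p[...,1]<260)
    w=p[m]; print(n,len(w),w.min(0).round(),w.max(0).round())
    for a in range(430,585,15):
        k=w[(w[:,2]>a)&(w[:,2]<a+15)]
        if len(k): print(a,"ymax",k[:,1].max().round(),"x",k[:,0].min().round(),k[:,0].max().round(),len(k))
    if n=="top":
        for c in range(96,112,2): print(c,p[240,c].round(),p[225,c].round())
        print("mw",p[[30,60,100,150,180],100].round(), p[215,60].round(),p[225,60].round())
```

```text
top 4461 [381.  20. 531.] [488. 125. 585.]
520 ymax 107.0 x 392.0 392.0 4
535 ymax 120.0 x 393.0 488.0 199
550 ymax 125.0 x 397.0 484.0 986
565 ymax 119.0 x 381.0 467.0 2832
580 ymax 84.0 x 381.0 432.0 440
96 [465. 369.  17.] [480. 253. 279.]
98 [439. 122. 559.] [480. 249. 279.]
100 [438. 114. 573.] [480. 247. 277.]
102 [438. 112. 571.] [458. 117. 563.]
104 [438. 110. 570.] [458. 115. 561.]
106 [438. 106. 572.] [458. 112. 563.]
108 [438. 105. 569.] [458. 108. 565.]
110 [438. 102. 571.] [458. 106. 563.]
mw [[975. 379.  60.]
 [802. 269. 280.]
 [720. 262. 282.]
 [623. 255. 281.]
 [565. 251. 281.]] [498. 321. 279.] [480. 329. 262.]
scene 280 [380.  20. 496.] [419.  52. 534.]
490 ymax 52.0 x 409.0 419.0 34
505 ymax 50.0 x 385.0 411.0 130
520 ymax 40.0 x 380.0 405.0 116
```

Call:
play_rows(
  targets=[
    {"tx":0,"ty":0.005,"tz":0.2,"spin":0,"gripper":-1},
    {"tx":0,"ty":0.005,"tz":0.4,"spin":0,"gripper":-1},
    {"tx":0,"ty":0.005,"tz":0.58,"spin":0,"gripper":-1},
    {"tx":0,"ty":0.005,"tz":0.7,"spin":0,"gripper":-1},
    {"tx":0,"ty":0.005,"tz":0.74,"spin":0,"gripper":-1},
    {"tx":0,"ty":0.005,"tz":0.74,"spin":0,"gripper":-1},
  ],
)

```text
clock: 3.7
position: [461.0, -102.1, 60.7]
ee_rot: [0.991, -0.135, 0.0, 0.0]
contact_force: [-0.2, 0.3, 0.3]
gripper_width: 85.4
```

```bash
python3 look.py 2
python3 - <<'E'
from h import *
d=pickle.load(open("scene2.pkl","rb"));cv2.imwrite("pics/s2z.png",cv2.resize(d["frame"][140:280,220:380,::-1],None,fx=4,fy=4,interpolation=cv2.INTER_CUBIC))
E
```

```text
3.7 [ 461.00035565 -102.06438415   60.71923533] -15.538589839412202 [ 0.128  0.363 -0.592  0.    -0.616  1.172] [-0.22819354  0.26664625  0.31452882] 85.35872207427019
```

View pics/s2z.png

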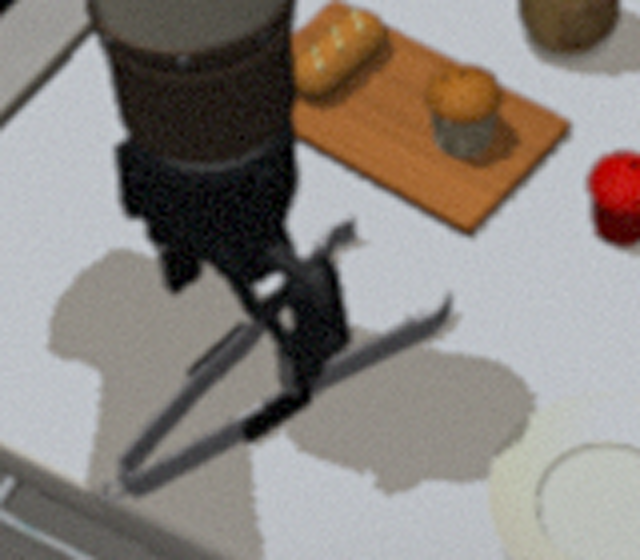

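View pics/top2.png

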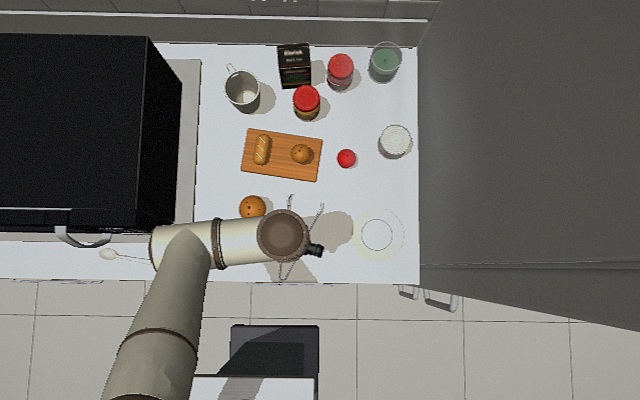

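The fingers hang over the grips and the wrist is clear of the microwave. Next I go down to grip height and close partway.

Call:
play_rows(
  targets=[
    {"tx":0,"ty":0,"tz":0.1,"spin":0,"gripper":-1},
    {"tx":0,"ty":0,"tz":0.16,"spin":0,"gripper":-1},
    {"tx":0,"ty":0,"tz":0.178,"spin":0,"gripper":-1},
    {"tx":0,"ty":0,"tz":0.178,"spin":0,"gripper":-1},
    {"tx":0,"ty":0,"tz":0.178,"spin":0,"gripper":-0.5},
    {"tx":0,"ty":0,"tz":0.178,"spin":0,"gripper":-0.3},
    {"tx":0,"ty":0,"tz":0.178,"spin":0,"gripper":-0.3},
    {"tx":0,"ty":0,"tz":0.178,"spin":0,"gripper":-0.3},
    {"tx":0,"ty":0,"tz":0.178,"spin":0,"gripper":-0.3},
  ],
)

```text
clock: 4.92
position: [461.3, -102.5, 16.5]
ee_rot: [0.991, -0.136, 0.001, -0.0]
contact_force: [-0.4, 0.3, 7.4]
gripper_width: 55.6
```

```bash
python3 look.py 3
python3 - <<'E'
from h import *
d=pickle.load(open("scene3.pkl","rb"));cv2.imwrite("pics/s3z.png",cv2.resize(d["frame"][160:280,230:350,::-1],None,fx=5,fy=5,interpolation=cv2.INTER_CUBIC))
E
```

```text
4.925 [ 461.33072813 -102.51845455   16.48321117] -15.594208446550706 [ 0.126  0.444 -0.628  0.    -0.497  1.172] [-0.38950493  0.32430484  7.40097042] 55.60658413264191
```

View pics/s3z.png

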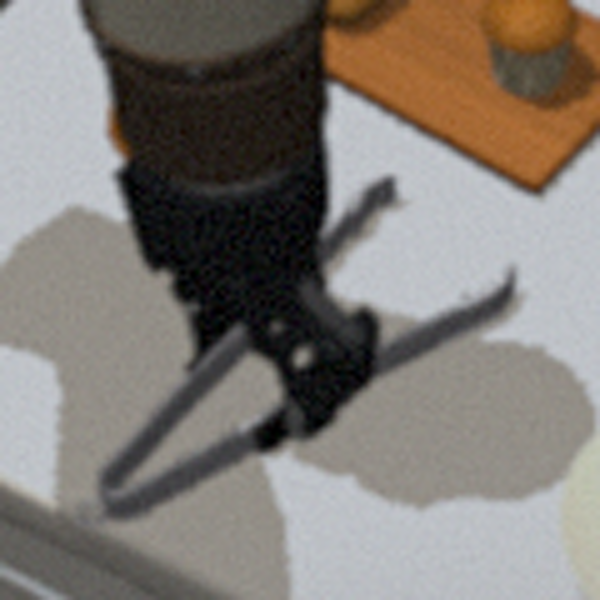

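Call:
play_rows(
  targets=[
    {"tx":0,"ty":0,"tz":-0.012,"spin":0,"gripper":-0.3},
    {"tx":0,"ty":0,"tz":-0.012,"spin":0,"gripper":-0.3},
  ],
)

```text
clock: 5.28
position: [460.6, -102.6, 18.8]
ee_rot: [0.991, -0.136, -0.0, -0.0]
contact_force: [-0.2, 0.2, -1.1]
gripper_width: 55.4
```

Call:
play_rows(
  targets=[
    {"tx":0,"ty":0,"tz":-0.004,"spin":0,"gripper":-0.25},
    {"tx":0,"ty":0,"tz":-0.004,"spin":0,"gripper":-0.2},
    {"tx":0,"ty":0,"tz":-0.004,"spin":0,"gripper":-0.2},
    {"tx":0,"ty":0,"tz":-0.004,"spin":0,"gripper":-0.2},
  ],
)

```text
clock: 5.78
position: [460.7, -102.6, 19.8]
ee_rot: [0.991, -0.136, -0.0, 0.0]
contact_force: [0.3, -0.0, -1.0]
gripper_width: 51.7
```

```bash
python3 look.py 4
python3 - <<'E'
from h import *
d=pickle.load(open("scene4.pkl","rb"));cv2.imwrite("pics/s4z.png",cv2.resize(d["frame"][160:280,230:350,::-1],None,fx=5,fy=5,interpolation=cv2.INTER_CUBIC))
E
```

```text
5.775 [ 460.71939117 -102.58244854   19.75103821] -15.615283419894975 [ 0.126  0.438 -0.626  0.    -0.507  1.172] [ 0.34466441 -0.01704714 -0.97416789] 51.69637006884811
```

View pics/s4z.png

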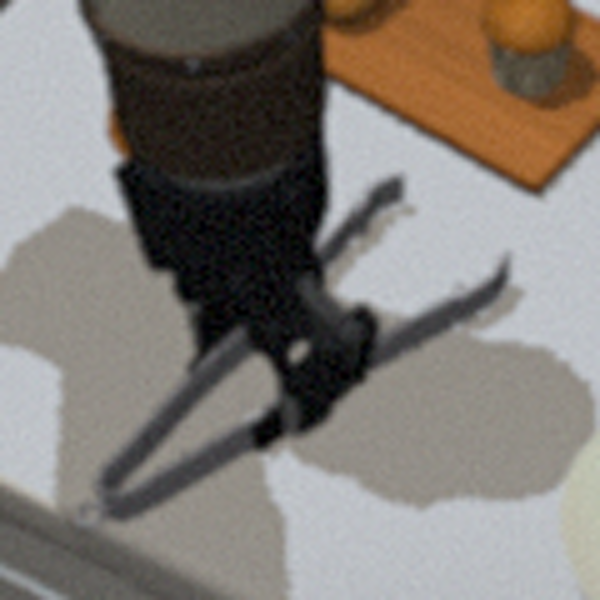

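Call:
play_rows(
  targets=[
    {"tx":0,"ty":0,"tz":0,"spin":0,"gripper":-0.15},
    {"tx":0,"ty":0,"tz":0,"spin":0,"gripper":-0.15},
    {"tx":0,"ty":0,"tz":0,"spin":0,"gripper":-0.15},
    {"tx":0,"ty":0,"tz":-0.06,"spin":0,"gripper":-0.15},
    {"tx":0,"ty":0,"tz":-0.12,"spin":0,"gripper":-0.15},
    {"tx":0,"ty":0,"tz":-0.16,"spin":0,"gripper":-0.15},
    {"tx":0,"ty":0,"tz":-0.16,"spin":0,"gripper":-0.15},
    {"tx":0,"ty":0,"tz":-0.16,"spin":0,"gripper":-0.15},
  ],
)

```text
clock: 6.88
position: [460.4, -102.6, 59.4]
ee_rot: [0.991, -0.136, -0.0, 0.0]
contact_force: [0.2, -0.2, -0.9]
gripper_width: 49.2
```

```bash
python3 look.py 5
python3 - <<'E'
from h import *
d=pickle.load(open("scene5.pkl","rb"));cv2.imwrite("pics/s5z.png",cv2.resize(d["frame"][160:280,230:350,::-1],None,fx=5,fy=5,interpolation=cv2.INTER_CUBIC))
d=pickle.load(open("top5.pkl","rb"));cv2.imwrite("pics/t5z.png",cv2.resize(d["frame"][180:290,250:350,::-1],None,fx=5,fy=5,interpolation=cv2.INTER_NEAREST))
E
```

```text
6.875 [ 460.39358178 -102.57030566   59.43877488] -15.62580397996201 [ 0.126  0.365 -0.593 -0.    -0.613  1.172] [ 0.19084769 -0.24897926 -0.89638069] 49.199624686188464
```

View pics/s5z.png

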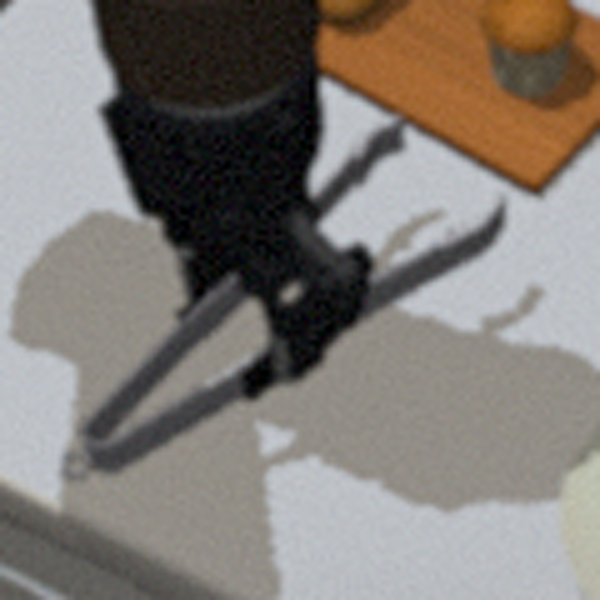

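View pics/t5z.png

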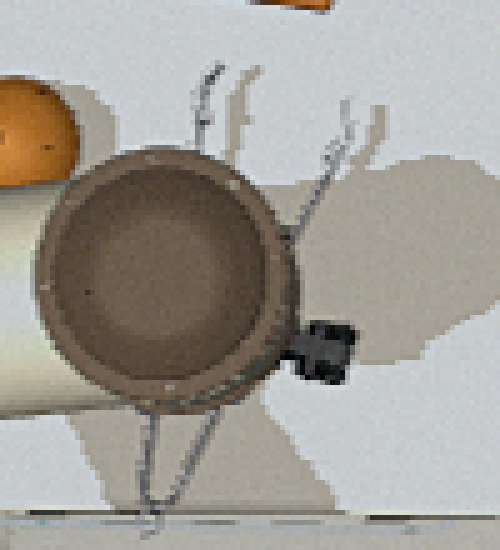

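```bash
cat >> h.py <<'E'
def tri(ds,ps):
    A=np.zeros((3,3));b=np.zeros(3);rs=[]
    for d,p in zip(ds,ps):
        c=-d["world_to_cam"][:3,:3].T@d["world_to_cam"][:3,3];r=cast(d,p,0)[0]-c;r/=np.linalg.norm(r);Q=np.eye(3)-np.outer(r,r);A+=Q;b+=Q@c;rs.append((Q,c))
    x=np.linalg.solve(A,b);return x.round(1),[np.linalg.norm(Q@(x-c)).round(1) for Q,c in rs]
E
python3 - <<'E'
from h import *
s=pickle.load(open("scene5.pkl","rb"));t=pickle.load(open("top5.pkl","rb"))
for n,a,b in(("bend",(250,251),(281.3,282)),("jl",(309.5,187),(293,195)),("jr",(330,202),(319.4,200.8))): print(n,tri([s,t],[a,b]))
K=t["mtx"];M=t["world_to_cam"]
ys,xs=np.mgrid[:400,:640];z=t["depth"];q=np.dstack([(xs-K[0,2])/K[0,0]*z,-(ys-K[1,2])/K[1,1]*z,-z]);p=(q-M[:3,3])@M[:3,:3]
for n,(x0,x1,y0,y1) in {"jl":(285,297,190,210),"jr":(305,323,195,230),"bend":(276,296,262,288)}.items():
    w=p[y0:y1,x0:x1].reshape(-1,3);w=w[w[:,2]>22];print(n,len(w));
    o=np.argsort(w[:,0])
    for k in np.array_split(o,5): print("  ",w[k].mean(0).round(1), w[k][:,2].max().round(1))
E
```

```text
bend (array([374.4, -81.1,  52.5]), [np.float64(2.9), np.float64(2.9)])
jl (array([ 576.1, -103.7,   59.8]), [np.float64(2.2), np.float64(2.2)])
jr (array([ 562.9, -164.9,   57. ]), [np.float64(0.9), np.float64(0.9)])
jl 45
   [ 515.1 -106.1  307.3] 1179.6
   [553.4 -93.3  60.8] 67.1
   [560.1 -93.3  63.5] 66.1
   [570.  -95.1  62.7] 71.2
   [578.5 -99.8  60.6] 68.3
jr 68
   [ 470.1 -140.4  424.5] 1179.6
   [ 502.3 -140.6   95.8] 303.4
   [ 523.  -149.9   62.2] 69.7
   [ 537.5 -155.9   63.7] 68.7
   [ 551.2 -162.2   64.6] 66.5
bend 108
   [371.  -75.1  54.1] 64.3
   [383.3 -78.6  60.5] 65.5
   [396.7 -82.6  59.4] 64.8
   [408.5 -92.1 165.3] 1179.6
   [416.4 -96.3 198.6] 307.1
```

Run:
```python
from h import *
rows((460.4,-102.6,59.4),-15.63,[(480,-110,59.4,-8),(500,-116,59.4,0),(515,-116,45,0),(520,-116,36,0)])
```

```text
(480, -110, 59.4, -8) [0.083 0.007 0.   ] spin -0.17
(500, -116, 59.4, 0) [0.167 0.009 0.   ] spin -0.347
(515, -116, 45, 0) [ 0.225 -0.007  0.058] spin -0.347
(520, -116, 36, 0) [ 0.244 -0.013  0.094] spin -0.347
```

Call:
play_rows(
  targets=[
    {"tx":0.03,"ty":0.003,"tz":0,"spin":-0.06,"gripper":-0.15},
    {"tx":0.08,"ty":0.007,"tz":0,"spin":-0.17,"gripper":-0.15},
    {"tx":0.12,"ty":0.009,"tz":0,"spin":-0.27,"gripper":-0.15},
    {"tx":0.16,"ty":0.007,"tz":0,"spin":-0.347,"gripper":-0.15},
    {"tx":0.2,"ty":0,"tz":0.03,"spin":-0.347,"gripper":-0.15},
    {"tx":0.225,"ty":-0.007,"tz":0.06,"spin":-0.347,"gripper":-0.15},
    {"tx":0.24,"ty":-0.013,"tz":0.094,"spin":-0.347,"gripper":-0.15},
    {"tx":0.24,"ty":-0.013,"tz":0.094,"spin":-0.347,"gripper":-0.15},
    {"tx":0.24,"ty":-0.013,"tz":0.094,"spin":-0.347,"gripper":-0.15},
  ],
)

```text
clock: 8.1
position: [519.2, -115.6, 36.2]
ee_rot: [1.0, -0.0, -0.0, 0.0]
contact_force: [-0.2, 0.7, -0.9]
gripper_width: 49.4
```

```bash
python3 look.py 6
python3 - <<'E'
from h import *
d=pickle.load(open("scene6.pkl","rb"));cv2.imwrite("pics/s6z.png",cv2.resize(d["frame"][130:250,240:370,::-1],None,fx=5,fy=5,interpolation=cv2.INTER_CUBIC))
d=pickle.load(open("top6.pkl","rb"));cv2.imwrite("pics/t6z.png",cv2.resize(d["frame"][120:235,240:360,::-1],None,fx=5,fy=5,interpolation=cv2.INTER_NEAREST))
E
```

```text
8.1 [ 519.15956336 -115.5593414    36.21076592] -0.006117170315142039 [ 0.086  0.479 -0.466 -0.    -0.626  1.485] [-0.17457344  0.68074283 -0.90961418] 49.43179620600928
```

View pics/s6z.png

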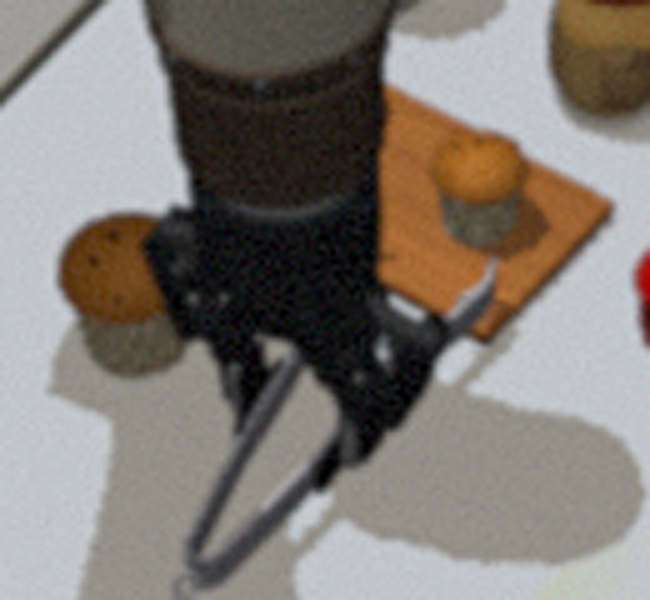

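View pics/t6z.png

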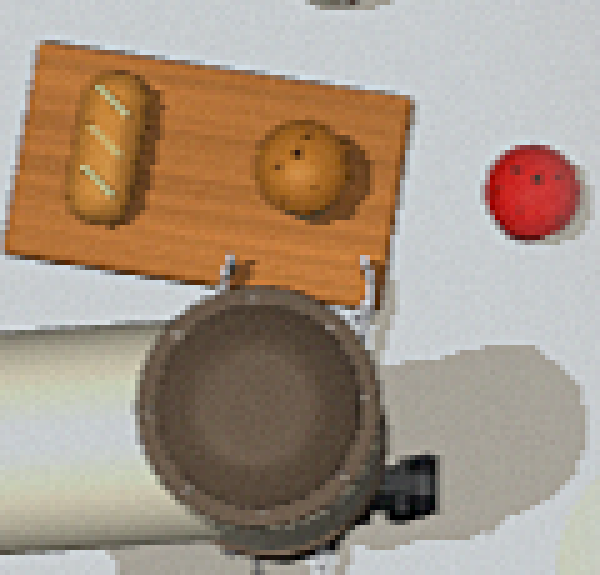

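Run:
```python
from h import *
t=pickle.load(open("top6.pkl","rb"))
print(cast(t,[(240+231/5,120+257/5),(240+367/5,120+257/5)],38),cast(t,(240+302.5/5,120+168/5),50))
```

```text
[[ 635.13043667  -83.25769349   38.        ]
 [ 636.21962051 -148.7473015    38.        ]] [[ 676.70344688 -117.21929184   50.        ]]
```

Call:
play_rows(
  targets=[
    {"tx":0.05,"ty":0.004,"tz":0,"spin":0,"gripper":-0.15},
    {"tx":0.1,"ty":0.004,"tz":0,"spin":0,"gripper":-0.15},
    {"tx":0.15,"ty":0.004,"tz":0,"spin":0,"gripper":-0.15},
    {"tx":0.2,"ty":0.004,"tz":0,"spin":0,"gripper":-0.15},
    {"tx":0.222,"ty":0.004,"tz":0,"spin":0,"gripper":-0.15},
    {"tx":0.222,"ty":0.004,"tz":0,"spin":0,"gripper":-0.15},
    {"tx":0.222,"ty":0.004,"tz":0,"spin":0,"gripper":-0.15},
  ],
)

```text
clock: 9.07
position: [574.4, -116.6, 36.2]
ee_rot: [1.0, -0.0, -0.0, -0.0]
contact_force: [-0.1, 0.1, -0.6]
gripper_width: 49.0
```

```bash
python3 look.py 7
python3 - <<'E'
from h import *
d=pickle.load(open("scene7.pkl","rb"));cv2.imwrite("pics/s7z.png",cv2.resize(d["frame"][130:250,240:370,::-1],None,fx=5,fy=5,interpolation=cv2.INTER_CUBIC))
d=pickle.load(open("top7.pkl","rb"));cv2.imwrite("pics/t7z.png",cv2.resize(d["frame"][120:235,240:360,::-1],None,fx=5,fy=5,interpolation=cv2.INTER_NEAREST))
E
```

```text
9.075 [ 574.38702494 -116.61420029   36.16458524] -0.011532383060083445 [ 0.076  0.546 -0.328 -0.    -0.698  1.495] [-0.11153657  0.1135289  -0.55355788] 48.99643164781989
```

View pics/s7z.png

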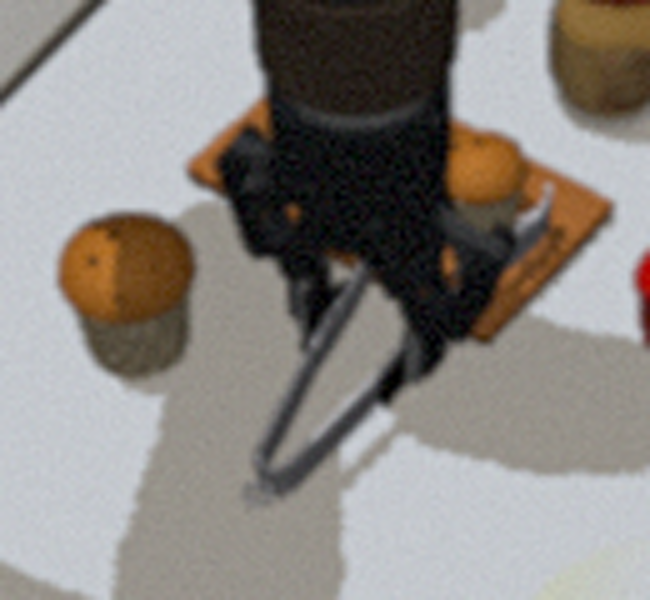

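View pics/t7z.png

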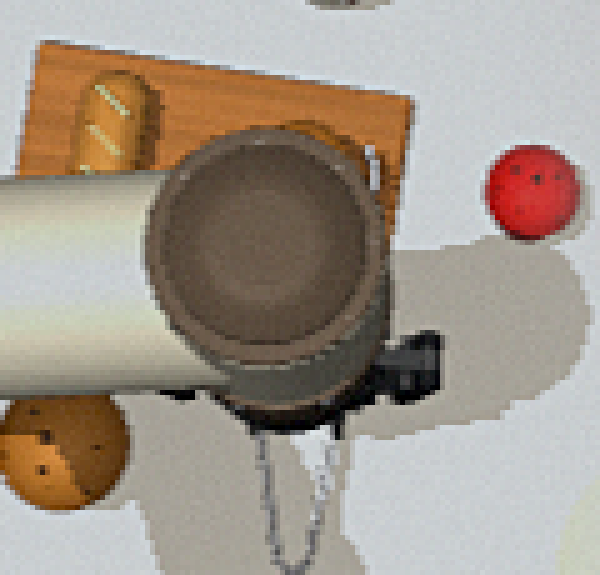

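The jaws straddle the muffin, so I close them in stages.

Call:
play_rows(
  targets=[
    {"tx":0,"ty":0,"tz":0,"spin":0,"gripper":-0.05},
    {"tx":0,"ty":0,"tz":0,"spin":0,"gripper":0.05},
    {"tx":0,"ty":0,"tz":0,"spin":0,"gripper":0.15},
    {"tx":0,"ty":0,"tz":0,"spin":0,"gripper":0.2},
    {"tx":0,"ty":0,"tz":0,"spin":0,"gripper":0.25},
    {"tx":0,"ty":0,"tz":0,"spin":0,"gripper":0.25},
    {"tx":0,"ty":0,"tz":0,"spin":0,"gripper":0.25},
    {"tx":0,"ty":0,"tz":0,"spin":0,"gripper":0.25},
  ],
)

```text
clock: 10.18
position: [575.0, -116.6, 36.4]
ee_rot: [1.0, -0.0, 0.0, 0.0]
contact_force: [0.3, -0.0, 1.0]
gripper_width: 33.9
```

```bash
python3 look.py 8
python3 - <<'E'
from h import *
d=pickle.load(open("scene8.pkl","rb"));cv2.imwrite("pics/s8z.png",cv2.resize(d["frame"][130:250,240:370,::-1],None,fx=5,fy=5,interpolation=cv2.INTER_CUBIC))
E
```

```text
10.175 [ 574.96508357 -116.60883018   36.36993449] -0.0016194034788927119 [ 0.076  0.546 -0.327  0.    -0.698  1.495] [ 0.2767469  -0.011856    0.99978294] 33.930891162878666
```

View pics/s8z.png

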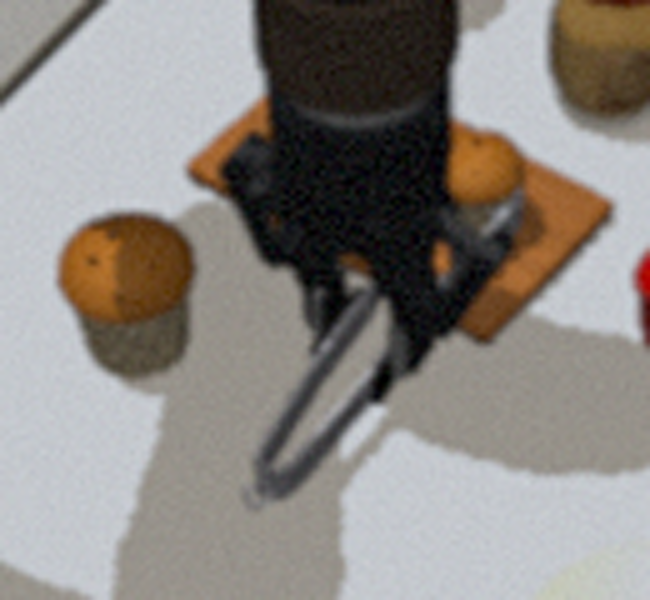

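Call:
play_rows(
  targets=[
    {"tx":0,"ty":0,"tz":0,"spin":0,"gripper":0.35},
    {"tx":0,"ty":0,"tz":0,"spin":0,"gripper":0.35},
    {"tx":0,"ty":0,"tz":0,"spin":0,"gripper":0.35},
  ],
)

```text
clock: 10.65
position: [575.0, -116.6, 36.4]
ee_rot: [1.0, 0.0, 0.0, 0.0]
contact_force: [-0.7, 0.7, 0.1]
gripper_width: 33.8
```

Call:
play_rows(
  targets=[
    {"tx":0,"ty":0,"tz":0,"spin":0,"gripper":0.45},
    {"tx":0,"ty":0,"tz":0,"spin":0,"gripper":0.45},
    {"tx":0,"ty":0,"tz":-0.03,"spin":0,"gripper":0.45},
    {"tx":0,"ty":0,"tz":-0.08,"spin":0,"gripper":0.45},
    {"tx":0,"ty":0,"tz":-0.14,"spin":0,"gripper":0.45},
    {"tx":0,"ty":0,"tz":-0.2,"spin":0,"gripper":0.45},
    {"tx":0,"ty":0,"tz":-0.24,"spin":0,"gripper":0.45},
    {"tx":0,"ty":0,"tz":-0.24,"spin":0,"gripper":0.45},
    {"tx":0,"ty":0,"tz":-0.24,"spin":0,"gripper":0.45},
  ],
)

```text
clock: 11.78
position: [574.5, -116.5, 95.9]
ee_rot: [1.0, -0.0, -0.0, -0.0]
contact_force: [0.9, -0.6, -1.9]
gripper_width: 34.0
```

```bash
python3 look.py 9
python3 - <<'E'
from h import *
d=pickle.load(open("scene9.pkl","rb"));cv2.imwrite("pics/s9z.png",cv2.resize(d["frame"][110:230,240:370,::-1],None,fx=5,fy=5,interpolation=cv2.INTER_CUBIC))
d=pickle.load(open("top9.pkl","rb"));cv2.imwrite("pics/t9z.png",cv2.resize(d["frame"][110:235,240:360,::-1],None,fx=4,fy=4,interpolation=cv2.INTER_NEAREST))
E
```

```text
11.775 [ 574.51088935 -116.52802673   95.93936118] -0.012558773673368847 [ 0.076  0.466 -0.278 -0.    -0.828  1.495] [ 0.9375612  -0.55279695 -1.92374027] 33.9791727648774
```

View pics/s9z.png

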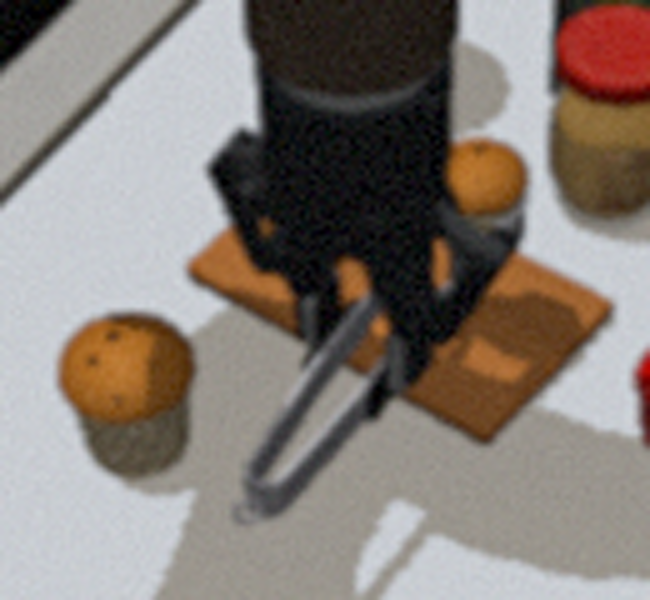

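View pics/t9z.png

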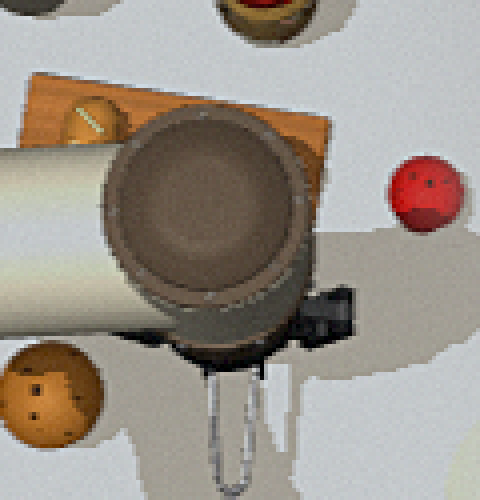

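Run:
```python
from h import *
a=np.radians(-40);tip=np.array([489,-306.3]);end=tip-np.array([103.,0])@np.array([[np.cos(a),np.sin(a)],[-np.sin(a),np.cos(a)]])
print(end)
w=[]
for k in [.05,.15,.27,.39,.51,.63,.75,.86,.95,1]:
    w.append((574.5+(end[0]-574.5)*k,-116.5+(end[1]+116.5)*k,96+11*min(1,3*k),-40*k))
rows((574.5,-116.5,96),0,[tuple(np.round(x,1)) for x in w])
```

```text
[ 410.09742236 -240.0928762 ]
(np.float64(566.3), np.float64(-122.7), np.float64(97.6), np.float64(-2.0)) [-0.033  0.025 -0.006] spin 0.044
(np.float64(549.8), np.float64(-135.0), np.float64(101.0), np.float64(-6.0)) [-0.099  0.074 -0.02 ] spin 0.133
(np.float64(530.1), np.float64(-149.9), np.float64(104.9), np.float64(-10.8)) [-0.178  0.134 -0.036] spin 0.24
(np.float64(510.4), np.float64(-164.7), np.float64(107.0), np.float64(-15.6)) [-0.256  0.193 -0.044] spin 0.347
(np.float64(490.7), np.float64(-179.5), np.float64(107.0), np.float64(-20.4)) [-0.335  0.252 -0.044] spin 0.453
(np.float64(470.9), np.float64(-194.4), np.float64(107.0), np.float64(-25.2)) [-0.414  0.312 -0.044] spin 0.56
(np.float64(451.2), np.float64(-209.2), np.float64(107.0), np.float64(-30.0)) [-0.493  0.371 -0.044] spin 0.667
(np.float64(433.1), np.float64(-222.8), np.float64(107.0), np.float64(-34.4)) [-0.566  0.425 -0.044] spin 0.764
(np.float64(418.3), np.float64(-233.9), np.float64(107.0), np.float64(-38.0)) [-0.625  0.47  -0.044] spin 0.844
(np.float64(410.1), np.float64(-240.1), np.float64(107.0), np.float64(-40.0)) [-0.658  0.494 -0.044] spin 0.889
```

Call:
play_rows(
  targets=[
    {"tx":-0.03,"ty":0.025,"tz":-0.006,"spin":0.04,"gripper":0.45},
    {"tx":-0.1,"ty":0.075,"tz":-0.02,"spin":0.13,"gripper":0.45},
    {"tx":-0.18,"ty":0.135,"tz":-0.036,"spin":0.24,"gripper":0.45},
    {"tx":-0.26,"ty":0.195,"tz":-0.044,"spin":0.35,"gripper":0.45},
    {"tx":-0.335,"ty":0.25,"tz":-0.044,"spin":0.45,"gripper":0.45},
    {"tx":-0.415,"ty":0.31,"tz":-0.044,"spin":0.56,"gripper":0.45},
    {"tx":-0.49,"ty":0.37,"tz":-0.044,"spin":0.665,"gripper":0.45},
    {"tx":-0.565,"ty":0.425,"tz":-0.044,"spin":0.765,"gripper":0.45},
    {"tx":-0.625,"ty":0.47,"tz":-0.044,"spin":0.845,"gripper":0.45},
    {"tx":-0.658,"ty":0.494,"tz":-0.044,"spin":0.89,"gripper":0.45},
    {"tx":-0.658,"ty":0.494,"tz":-0.044,"spin":0.89,"gripper":0.45},
    {"tx":-0.658,"ty":0.494,"tz":-0.044,"spin":0.89,"gripper":0.45},
  ],
)

```text
clock: 13.38
position: [411.1, -240.0, 107.4]
ee_rot: [0.94, -0.342, 0.0, 0.0]
contact_force: [0.6, 0.5, -1.0]
gripper_width: 33.8
```

```bash
python3 look.py 10
python3 - <<'E'
from h import *
d=pickle.load(open("scene10.pkl","rb"));cv2.imwrite("pics/s10z.png",cv2.resize(d["frame"][190:300,290:420,::-1],None,fx=5,fy=5,interpolation=cv2.INTER_CUBIC))
E
```

```text
13.375 [ 411.07421116 -240.0281903   107.42026983] -40.006920571828864 [-0.186  0.292 -0.535  0.    -0.743  1.058] [ 0.63942652  0.45479912 -0.98334917] 33.777880822850456
```

View pics/s10z.png

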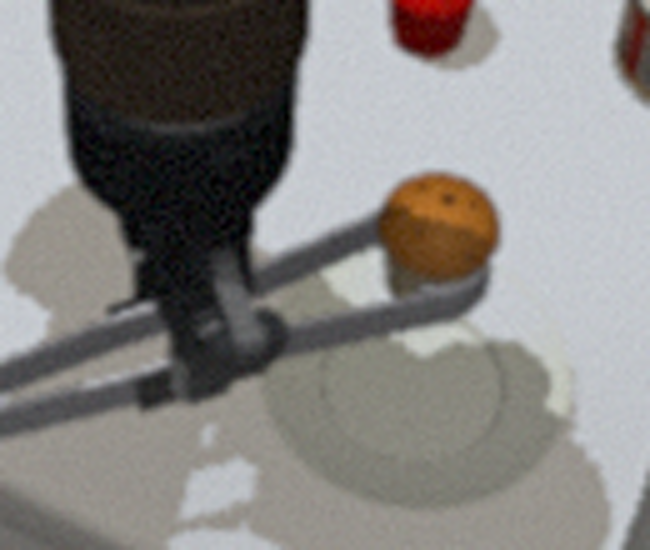

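View pics/top10.png

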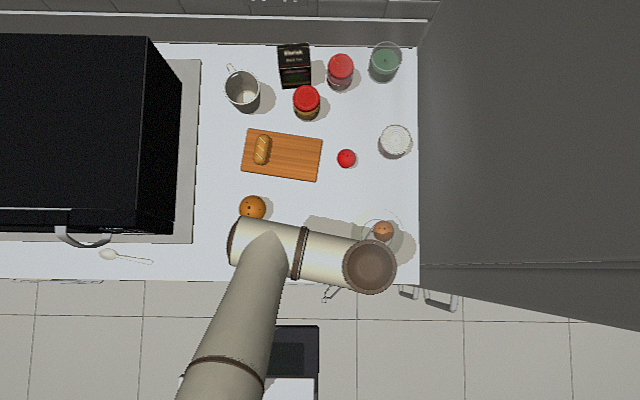

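Run:
```python
from h import *
s=pickle.load(open("scene10.pkl","rb"));t=pickle.load(open("top10.pkl","rb"))
f=cv2.cvtColor(t["frame"],cv2.COLOR_RGB2HSV);m=(f[...,1]>110)&(f[...,0]<22);m[:215]=0;m[250:]=0;m[:,:370]=0;m[:,400:]=0
ys,xs=np.nonzero(m);c=(xs.min()+xs.max())/2,(ys.min()+ys.max())/2;print(len(xs),c,np.ptp(xs),np.ptp(ys))
print(tri([s,t],[(378,235),c]))
p=cast(t,c,122);print(p)
print(proj(s,[(489,-306.3,100)]))
```

```text
179 (np.float64(383.0), np.float64(231.0)) 20 18
(array([ 489.6, -306.3,  120.7]), [np.float64(1.8), np.float64(1.8)])
[[ 488.62736451 -304.48948404  122.        ]]
[[375.94024584 241.56034339]]
```

Call:
play_rows(
  targets=[
    {"tx":0,"ty":0,"tz":0,"spin":0,"gripper":0.45},
    {"tx":0,"ty":0,"tz":0,"spin":0,"gripper":0.45},
    {"tx":0,"ty":0,"tz":0,"spin":0,"gripper":0.45},
    {"tx":0,"ty":0,"tz":0,"spin":0,"gripper":0.45},
  ],
)

```text
clock: 13.98
position: [410.4, -240.1, 107.3]
ee_rot: [0.94, -0.342, -0.0, 0.0]
contact_force: [0.2, -0.9, -0.5]
gripper_width: 33.6
```

```bash
python3 look.py 11
python3 - <<'E'
from h import *
for n in ("scene","top"):
    a=pickle.load(open(n+"10.pkl","rb"))["frame"].astype(int);b=pickle.load(open(n+"11.pkl","rb"))["frame"].astype(int)
    print(n,(np.abs(a-b).max(2)>40).sum())
a=pickle.load(open("top0.pkl","rb"))["frame"].astype(int)
d=np.abs(a-b).max(2)>40; print("roll region change",d[130:170,245:282].sum(),"tin",d[120:162,375:415].sum())
from bench import job_done
print(job_done())
E
```

```text
13.975 [ 410.44959375 -240.07617584  107.30952234] -40.04482577082467 [-0.186  0.292 -0.536  0.    -0.743  1.058] [ 0.19026896 -0.87832168 -0.50386745] 33.5684963955088
scene 22
top 320
roll region change 0 tin 0
the job is handed in; nothing more can be done
None
```

I picked up the tongs by their finger grips, closed the jaws on the small muffin's case, and carried it to the plate. I handed in at about 14 s, still gripping the tongs with the muffin in their jaws; `job_done()` gives no verdict.

**Checks that agreed:**
- **Position:** triangulating the muffin's crown from both cameras put it at about (489.6, −306.3) mm. I measured the plate centre at about (488–490, −306) mm. By the top view alone the crown was within about 2 mm of that.
- **Height and tilt:** the case centre was about 99 mm above the worktop, and the muffin looked upright in the picture.
- **Grip:** the gripper opening held steady at 33.6–34.0 mm from the lift to hand-in. That is about 2 mm less than the 36 mm given for the muffin in the jaws.
- **Things to leave:** the picture areas around the finger roll and the tin had not changed since the start. I did not re-measure the plate at the end, because the gripper's shadow lay over it, but nothing touched it in the views.

**Checks that disagreed or weren't settled:**
- **Brief contact:** during the first grip, a contact force of about 7 N appeared, most likely the fingertips on the worktop. It cleared when I raised the gripper about 3 mm.
- **Stillness:** comparing the last two views taken about 0.6 s apart, the scene view had only 22 changed pixels, but the top view had 320. I did not trace the cause, so the muffin being still rests on the scene view and the steady arm readings.

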